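# Sweep the sole offcuts off the cutting board into its tray

## Task

Clear the cutting board for the next sole: swing the hinged hold-down bar up until it leans back on its stop and leave it up, then sweep all four offcuts off the open left end of the board into the metal tray with the wooden scraper block. Do not touch the offcuts with the gripper. Finally stand the scraper upright on the counter again where you found it, leaving the other things on the counter where they are.

Things in the scene. Friction and masses are not known exactly. Their poses are not given: they have to be found in the camera images.
- board: White plastic cutting board on a wooden base, fixed: 190 (x) x 270 (y) x 40 mm high. Origin: centre of its underside; x points away from the robot (within 0.12 rad), y left towards the tray. Aluminium rails 14 mm wide, 10 mm high run along y on the near and far edges; the channel between them is 162 mm wide (x -81 to 81). Both ends (y -135 and 135) are open. Fixed hinge stands behind the far rail.
- board_top (a point): Centre of the white cutting surface, 40 mm above the board's origin, same axes.
- tray_in (a point): Centre of the inner floor of the grey sheet-metal tray fixed at the board's left (+y) end, at (0, 196, 3) mm from the board's origin, same axes. Inside 184 (x) x 114 (y) mm; its rim is 29 mm above this floor and 8 mm below the cutting surface.
- bar (a joint): Angle of the hold-down bar (0.3 kg) in rad: 0 = lying flat across the board (how it starts), 1.57 = straight up, 1.76 = leaning back on its stop, where its own weight keeps it. Let go before it is past upright, it falls back down.
- bar_hinge (a point): Middle of the bar's hinge axis, at (106, 10, 56) mm from the board's origin, fixed, same axes. The bar turns about the y axis here; its near end rises and goes over to the far side. Lying, the bar covers y -5 to 25 mm of the board (its cross plate at the near rail y -37 to 57), 1.5 mm over the surface, and its top is 18 mm over the surface.
- bar_handle (a point): Middle of the round handle (11 mm thick, 72 mm long along y) of the U-shaped steel bow at the bar's near end; moves with the bar. When the bar lies: 222 mm nearer than the hinge and 6 mm higher, so 19 mm in front of the board's near edge, 62 mm above the counter, with 36 mm free behind it. Pinch it from above, fingers on its near and far sides; it can turn between them.
- scraper: Scraper block, standing on the counter right of the board: light wood with a flat steel sole. Sole 146 mm long (own x) x 34 mm (own y); on it, along the middle, a grip rib 118 mm long and 24 mm thick (own y) from z = 20 to 60 mm. Origin: centre of the underside of the sole; z up. 0.3 kg.
- offcut_strip: Tan leather strip offcut, 64 x 20 x 6 mm, lying loose on the board. Origin: middle of its underside.
- offcut_half_moon: Black rubber half-moon offcut, 56 x 26 x 8 mm, loose on the board. Origin: near the middle of its underside.
- offcut_wedge: Brown leather three-cornered offcut, 50 x 41 x 6 mm, loose on the board. Origin: near the middle of its underside.
- offcut_block: Black rubber five-cornered offcut, 44 x 35 x 9 mm, loose on the board. Origin: near the middle of its underside. Two offcuts lie on each side of the bar, centres at y -58 to -38 or 70 to 90 mm from the board's origin; which lies where changes.
- nippers: Blue-handled nippers, 163 x 49 x 12 mm, lying on the counter at the right. Bystander. Origin: middle of its underside.
- tape_roll: Roll of masking tape, 72 mm across, 19 mm high, flat on the counter at the right. Bystander. Origin: centre of its underside.
- polish_tin: Shoe polish tin, 77 mm across, 26 mm high, left of the tray. Bystander. Origin: centre of its underside.
- glasses_case: Black glasses case, 62 x 160 x 40 mm, far right. Bystander. Origin: centre of its underside.
- awl: Awl with wooden handle, 27 x 152 x 27 mm, behind the tray. Bystander. Origin: middle of its underside.
- thread_spool: Spool of thread, 43 mm across, 55 mm high, standing behind the board. Bystander. Origin: centre of its underside.

How it is judged:
By the outcome, as a careful person would: the job done as asked, in the order asked, and still so for the second after the job is handed in, with the robot touching nothing.
It also fails if it takes over 64 s, if anything falls off the work surface, if the arm or the gripper's body presses on something with over 40 N, if the wrist force passes 120 N, or if a joint passes its speed limit or range.

## Robot

A 6-joint arm with a two-finger parallel gripper is mounted at the origin on a cart in front of the work surface, level with it; the furniture and walls round the work are solid. World frame = base frame: x ahead of the robot, y to its left, z up, the work surface at z = 0. Lengths are in m, angles in rad, forces in N, time in s.
With the tool pointing down it reaches from about 0.325 to 0.9 m from the base axis. Payload 3.5 kg.
Tool frame: the origin (TCP) lies on the centre line of the jaws, within the pads' length; the fingertips stand 17 mm ahead of it and the grasp point (between the pads) lies 2 mm behind it; z points along the fingers, y is the line along which they close (so a half turn about z gives the same grasp; the last joint's range is limited). The gripper opens to 85 mm and grips with 20 to 120 N. Pads are 22 mm wide; open, the fingers measure 114 mm over their backs; the gripper's body (76 mm by 85 mm) begins 54 mm behind the grasp point. The pads swing forward as they close: fully open they stand 13 mm farther back than shut.
Start: joints at [-1.386, 0.276, -0.026, 1.268, 0, 1.467], TCP at [0.177, -0.599, 0.248] pointing down, gripper open.
Joint ranges: [-3.12, 3.12], [-0.85, 1.88], [-1.08, 1.24], [-1.95, 2.15], [-1.57, 1.53], [-3.14, 3.14]. Speed limits (rad/s): [2.57, 2.57, 3.14, 3.14, 3.14, 3.14].

## Interface

Orientations are given as a unit quaternion [w, x, y, z].
In Python, from bench import * gives the robot as it stands. The module is installed in compiled form; this text tells all that it offers.
- The arm moves only by the tool arm_command, never from a script. Its argument "rows" is a list of rows, each an object with "linear": the shift along the tool's x, y, z scaled (see below), a list of three; "delta_rot": the turn, a rotation vector about the tool's x, y, z scaled (see below), a list of three; "gripper": the opening, from 0 (shut) to 1 (fully open). A call has exactly 8 rows; each row shifts and turns the commanded pose from where the row before left it, along the tool's axes as they then stand; what a row does not reach is not made up. The controller multiplies each number of a shift by 0.03 m and each number of a turn by 6 degrees. A row lasts 1/10 s, in which the tool goes at most 50 mm and 8.59 degrees, less where a joint would pass 70% of its speed; a pose out of reach is approached as far as the arm can. A call with a number of a shift or a turn outside -1 to 1 is refused whole. A call with a gripper value outside its range is refused whole. The fingers move at their own pace and stop on an object; "squeeze" is the grip in N (left out, the last holds). Time passes only in rows, so rows that do not move let the fingers close, or fill a call up. It gives the time, the measured TCP pose, the force, the opening and the grip force at its end, in the units of the state.
- state(): the state, without advancing time (a new reading comes with each control period).
- read_camera(name): name is "scene" or "top" or "wrist"; returns a dict with "frame" (400x640x3 uint8, red, green, blue), "z_map" (400x640 float32, m along the optical axis (not along the pixel's ray), 0 where there is no reading), "fx", "fy", "cx", "cy" (pixels), "distortion" ([k1, k2, p1, p2, k3] as OpenCV has them; the pictures are not rectified), "camera_from_world" (4x4, takes a point from world to camera coordinates). Camera axes: x right, y down, z forward; pixel columns grow to the right and rows downward; lengths in m; the calibration is good to about 2 mm. A picture is of the moment at which its call begins.
- job_done(): hands the job in; it is judged then, once.
Trained networks look in a picture, given as the dict that the camera call returned (one of the last four; its "shot" number tells which), for a name from the list of things; names that differ only in an ending like _2 or _b are one class to them, and where a whole thing is asked for, a point or a joint stands for the part that bears it (a point fixed in the world has none). Each returns a list of dicts, best first, with "p" (0 to 1); they miss things now and then, are a little off and sometimes report something else, mostly with a low value. They report only what shows in the picture. A call takes as long as a camera call.
- regions_of(name, picture): "pixels" (400x640 bool, what is visible of it) and "location" ([row, column] in pixels, amid what is visible of it).
The state is a dict: "time_s": time; "qpos": joint angles; "qvel": joint speeds; "tau": joint torques, N m; "position": TCP position; "orientation": TCP orientation; "force": force on the tool from outside, world axes, zero at the start; "torque": the same for the moment, N m; "finger_gap": finger opening in m; "finger_force": force on a finger pad.
Only numpy, scipy, OpenCV 4.12 (cv2) and the standard library are available. Lean on these libraries where they do the work, as an engineer would, in place of code of your own. Each camera call takes 0.05 s, during which the arm holds its last target. There are 200 camera calls.

## Working session

There is one attempt and no reset: what is moved stays moved. The work goes in short steps, Python scripts to look and compute and a tool call to move; the robot and the scene stay as the last step left them, time stands still between calls to the robot, and variables do not carry over. Pictures are saved under pics/ and viewed, at most 11 in all, crops included, and the job is handed in when it is done.

Besides the shell and the picture viewer there is one more tool, called after ">>>" by a JSON object that holds its "api" and its "payload". arm_command: Moves the arm, as the interface text tells. Its arguments: {"type":"object","properties":{"rows":{"type":"array"},"squeeze":{"type":"number"}},"required":["rows"]}

```bash
mkdir -p pics
cat > h.py <<'E'
from bench import *
import numpy as np, cv2
from scipy.spatial.transform import Rotation as R
def pts(c, mask):
    K=np.array([[c['fx'],0,c['cx']],[0,c['fy'],c['cy']],[0,0,1]])
    v,u=np.nonzero(mask&(c['z_map']>0)); z=c['z_map'][v,u]
    if len(v)==0: return np.zeros((0,3))
    n=cv2.undistortPoints(np.stack([u,v],1).astype(float)[:,None],K,np.array(c['distortion'],float))[:,0]
    p=np.c_[n*z[:,None],z]
    T=np.linalg.inv(np.array(c['camera_from_world'])); return p@T[:3,:3].T+T[:3,3]
def proj(c,P):
    T=np.array(c['camera_from_world']);K=np.array([[c['fx'],0,c['cx']],[0,c['fy'],c['cy']],[0,0,1]])
    return cv2.projectPoints(np.atleast_2d(P).astype(float),cv2.Rodrigues(T[:3,:3])[0],T[:3,3],K,np.array(c['distortion'],float))[0][:,0]
def save(c,n): cv2.imwrite('pics/'+n,c['frame'][:,:,::-1])
def find(c,n,show=True):
    r=regions_of(n,c)
    if not r: print(n,'none'); return None
    P=pts(c,r[0]['pixels']); 
    if show and len(P):
        top=P[P[:,2]>np.percentile(P[:,2],95)-.004]
        (x,y),(w,h),a=cv2.minAreaRect((P[:,:2]*1000).astype(np.float32))
        print(n,round(r[0]['p'],2),len(P),'loc',np.round(r[0]['location']),'med',np.round(np.median(P,0),4),'zmax',np.round(np.percentile(P[:,2],97),4),'rect',np.round([x,y,w,h,a],1),'top',np.round(top.mean(0),4))
    return P
def st():
    s=state(); print({k:np.round(s[k],4).tolist() for k in ['time_s','qpos','position','orientation','force','finger_gap','finger_force']})
E
python3 - <<'E'
from h import *
st()
for n in ['top','scene']:
    c=read_camera(n); save(c,n+'0.png'); print(n)
    print(np.round(np.linalg.inv(c['camera_from_world'])[:3,3],3))
    for k in ['board','bar','bar_handle','scraper','offcut_strip','offcut_half_moon','offcut_wedge','offcut_block','nippers','tape_roll','polish_tin','glasses_case','awl','thread_spool']: find(c,k)
E
```

```text
{'time_s': 0.0, 'qpos': [-1.3864, 0.2772, -0.0279, 1.268, -0.0, 1.4674], 'position': [0.1773, -0.5986, 0.2471], 'orientation': [-0.0011, 0.9897, 0.1434, -0.0], 'force': [0.4589, 0.1544, 0.7634], 'finger_gap': 0.086, 'finger_force': 0.0}
top
[ 0.396 -0.008  1.188]
board 0.88 7187 loc [212. 272.] med [0.5382 0.1143 0.0386] zmax 0.0612 rect [537.2 122.6 247.3 399.3   4.8] top [0.5322 0.072  0.06  ]
bar 0.98 877 loc [218. 289.] med [0.5111 0.0722 0.0573] zmax 0.0678 rect [537.6  68.2  93.2 232.7  89.4] top [0.4419 0.0661 0.0662]
bar_handle 0.89 901 loc [221. 287.] med [0.502  0.0721 0.057 ] zmax 0.068 rect [532.3  73.2 229.3  92.7   4.8] top [0.4398 0.0657 0.0663]
scraper 0.79 518 loc [236. 402.] med [ 0.456  -0.2812  0.054 ] zmax 0.0632 rect [ 460.1 -284.8  140.4   36.7   17.1] top [ 0.4627 -0.2856  0.0606]
offcut_strip 0.69 112 loc [192. 302.] med [0.5907 0.0205 0.0455] zmax 0.0491 rect [590.6  20.1  58.7  20.1  25.7] top [0.5911 0.0206 0.0467]
offcut_half_moon 0.62 130 loc [224. 265.] med [0.4903 0.1417 0.0472] zmax 0.0506 rect [489.5 144.2  53.7  26.   14.8] top [0.4883 0.1435 0.0484
[... 2104 characters left out ...]
4402 -0.2761  0.0338] zmax 0.0611 rect [ 460.3 -289.   142.8   51.1   13.8] top [ 0.4539 -0.2811  0.0593]
tape_roll 0.81 279 loc [201. 414.] med [ 0.5672 -0.3811  0.0163] zmax 0.0218 rect [ 572.8 -391.3   73.9   96.6   20.6] top [ 0.5712 -0.3798  0.0196]
polish_tin 0.81 373 loc [234. 188.] med [0.5127 0.4437 0.0251] zmax 0.0298 rect [523.5 444.   71.1  74.1  83.5] top [0.5228 0.4442 0.0272]
glasses_case 0.94 443 loc [183. 424.] med [ 0.6436 -0.4453  0.0314] zmax 0.0408 rect [ 658.5 -466.    62.9  180.1   10.9] top [ 0.6567 -0.4568  0.0388]
awl none
thread_spool 0.62 106 loc [179. 310.] med [ 0.7389 -0.0093  0.0378] zmax 0.058 rect [744.5  -9.3  27.8  30.9  80.6] top [ 0.7473 -0.0116  0.0552]
```

Run:
```python
from h import *
a=cv2.imread('pics/top0.png'); cv2.imwrite('pics/top0c.png',cv2.resize(a[110:290,130:490],None,fx=2.2,fy=2.2,interpolation=cv2.INTER_CUBIC))
b=cv2.imread('pics/scene0.png'); cv2.imwrite('pics/sc0c.png',cv2.resize(b[130:300,130:490],None,fx=2.2,fy=2.2,interpolation=cv2.INTER_CUBIC))
# board pose fit by depth: rails top z~0.05
c=read_camera('top'); m=np.ones((400,640),bool); P=pts(c,m)
s=P[(P[:,0]>.4)&(P[:,0]<.66)&(P[:,1]>-.09)&(P[:,1]<.22)]
w=s[(s[:,2]>.033)]
print('board pts rect',cv2.minAreaRect((w[:,:2]*1000).astype(np.float32)))
# edges: far & near edge as function of y, right edge as fn of x
for y in np.arange(-.06,.2,.02):
    q=w[abs(w[:,1]-y)<.01]; print(round(y,2),np.round([q[:,0].min(),q[:,0].max()],4))
for x in np.arange(.45,.65,.02):
    q=w[abs(w[:,0]-x)<.01]; print('x',round(x,2),np.round(q[:,1].min(),4))
```

```text
board pts rect ((540.1510620117188, 70.66950225830078), (294.1853332519531, 238.49578857421875), 89.99596405029297)
-0.06 [0.4536 0.6413]
-0.04 [0.4509 0.642 ]
-0.02 [0.4511 0.6388]
0.0 [0.4484 0.6386]
0.02 [0.4209 0.639 ]
0.04 [0.4209 0.6353]
0.06 [0.4212 0.6594]
0.08 [0.4214 0.6581]
0.1 [0.4217 0.6563]
0.12 [0.4281 0.6301]
0.14 [0.4441 0.631 ]
0.16 [0.4441 0.6299]
0.18 [0.4415 0.6281]
x 0.45 -0.0764
x 0.47 -0.0763
x 0.49 -0.0747
x 0.51 -0.0719
x 0.53 -0.0724
x 0.55 -0.0695
x 0.57 -0.07
x 0.59 -0.0701
x 0.61 -0.0677
x 0.63 -0.0677
```

View pics/top0c.png

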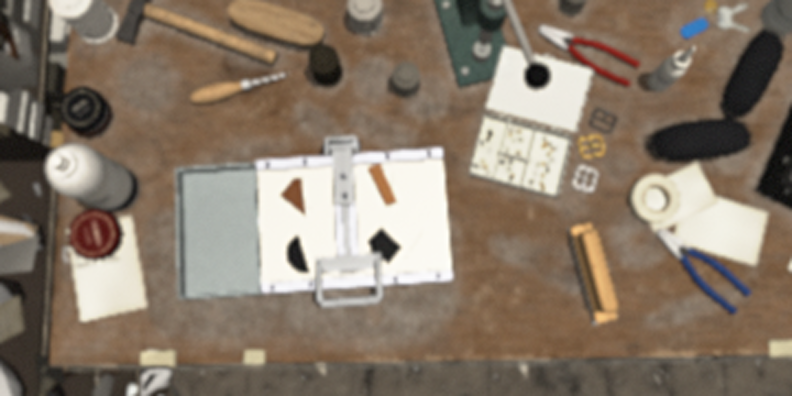

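View pics/sc0c.png

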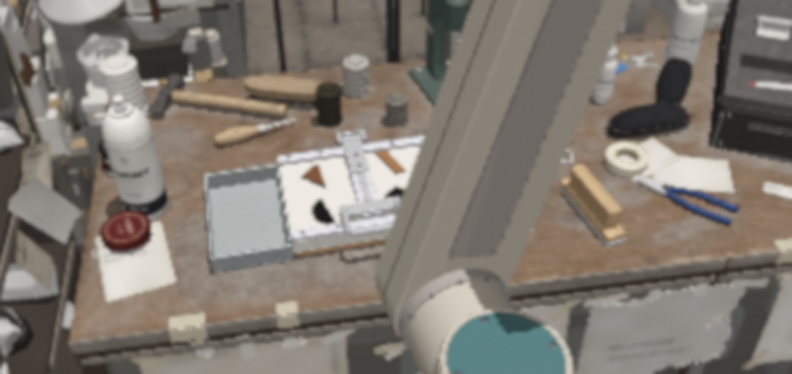

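```bash
cat >> h.py <<'E'
TH=.052; C=np.array([.5405,.0643,0.])
def b2w(p,C=C,TH=TH): return C+R.from_euler('z',TH).apply(p)
def down(yx): # tool pointing down, tool x at world yaw yx
    x=np.array([np.cos(yx),np.sin(yx),0]); z=np.array([0,0,-1.]); return R.from_matrix(np.c_[x,np.cross(z,x),z])
def plan(pos,rot,n,start=None):
    s=state(); q=np.array(s['orientation']); p0=np.array(s['position']); R0=R.from_quat(q[[1,2,3,0]])
    if start is not None: p0,R0=start
    rv=(R0.inv()*rot).as_rotvec()/n; D=R.from_rotvec(rv).as_matrix()
    M=sum(np.linalg.matrix_power(D,k) for k in range(n)); p=np.linalg.solve(M,R0.inv().apply(np.array(pos)-p0))
    print(n,'rows lin',np.round(p/.03,3).tolist(),'rot',np.round(np.degrees(rv)/6,3).tolist())
    return np.array(pos),rot
E
python3 - <<'E'
from h import *
plan([.40,.07,.22],down(TH+np.pi/2),24)
E
```

```text
24 rows lin [1.002, -0.334, 0.039] rot [-0.0, 0.0, -0.531]
```

>>> {"api": "arm_command", "payload": {"rows": [{"linear": [1, -0.33, 0.04], "delta_rot": [0, 0, -0.53], "gripper": 0.6}, {"linear": [1, -0.33, 0.04], "delta_rot": [0, 0, -0.53], "gripper": 0.6}, {"linear": [1, -0.33, 0.04], "delta_rot": [0, 0, -0.53], "gripper": 0.6}, {"linear": [1, -0.33, 0.04], "delta_rot": [0, 0, -0.53], "gripper": 0.6}, {"linear": [1, -0.33, 0.04], "delta_rot": [0, 0, -0.53], "gripper": 0.6}, {"linear": [1, -0.33, 0.04], "delta_rot": [0, 0, -0.53], "gripper": 0.6}, {"linear": [1, -0.33, 0.04], "delta_rot": [0, 0, -0.53], "gripper": 0.6}, {"linear": [1, -0.33, 0.04], "delta_rot": [0, 0, -0.53], "gripper": 0.6}]}}

```text
time_s: 2.35
position: [0.3527, -0.4184, 0.2388]
orientation: [0.0, 0.933, 0.359, 0.0]
force: [-0.9, -0.2, 0.9]
finger_gap: 0.0509
finger_force: 0.0
```

>>> {"api": "arm_command", "payload": {"rows": [{"linear": [1, -0.33, 0.04], "delta_rot": [0, 0, -0.53], "gripper": 0.6}, {"linear": [1, -0.33, 0.04], "delta_rot": [0, 0, -0.53], "gripper": 0.6}, {"linear": [1, -0.33, 0.04], "delta_rot": [0, 0, -0.53], "gripper": 0.6}, {"linear": [1, -0.33, 0.04], "delta_rot": [0, 0, -0.53], "gripper": 0.6}, {"linear": [1, -0.33, 0.04], "delta_rot": [0, 0, -0.53], "gripper": 0.6}, {"linear": [1, -0.33, 0.04], "delta_rot": [0, 0, -0.53], "gripper": 0.6}, {"linear": [1, -0.33, 0.04], "delta_rot": [0, 0, -0.53], "gripper": 0.6}, {"linear": [1, -0.33, 0.04], "delta_rot": [0, 0, -0.53], "gripper": 0.6}]}}

```text
time_s: 3.15
position: [0.4326, -0.1807, 0.2293]
orientation: [0.0, 0.831, 0.556, 0.0]
force: [1.1, -0.2, 0.4]
finger_gap: 0.0512
finger_force: 0.0
```

Run:
```python
from h import *
st()
c=read_camera('wrist');save(c,'w1.png'); find(c,'scraper'); print(np.round(np.linalg.inv(c['camera_from_world']),3))
plan([.40,.07,.22],down(TH+np.pi/2),8)
```

```text
{'time_s': 3.15, 'qpos': [-0.5337, 0.0091, -0.3792, 1.1818, 0.0001, 1.4297], 'position': [0.4326, -0.1807, 0.2293], 'orientation': [0.0003, 0.8315, 0.5556, 0.0002], 'force': [1.1399, -0.1945, 0.3814], 'finger_gap': 0.0512, 'finger_force': 0.0}
scraper 0.65 3741 loc [239. 378.] med [ 0.4723 -0.2757  0.0381] zmax 0.0618 rect [ 471.1 -285.4  161.5  128.1   54.2] top [ 0.466  -0.2819  0.0618]
[[ 0.924 -0.366 -0.109  0.461]
 [-0.382 -0.885 -0.267 -0.113]
 [ 0.001  0.289 -0.957  0.356]
 [ 0.     0.     0.     1.   ]]
8 rows lin [0.999, -0.335, 0.038] rot [-0.001, -0.002, -0.528]
```

>>> {"api": "arm_command", "payload": {"rows": [{"linear": [1, -0.33, 0.04], "delta_rot": [0, 0, -0.53], "gripper": 0.6}, {"linear": [1, -0.33, 0.04], "delta_rot": [0, 0, -0.53], "gripper": 0.6}, {"linear": [1, -0.33, 0.04], "delta_rot": [0, 0, -0.53], "gripper": 0.6}, {"linear": [1, -0.33, 0.04], "delta_rot": [0, 0, -0.53], "gripper": 0.6}, {"linear": [1, -0.33, 0.04], "delta_rot": [0, 0, -0.53], "gripper": 0.6}, {"linear": [1, -0.33, 0.04], "delta_rot": [0, 0, -0.53], "gripper": 0.6}, {"linear": [1, -0.33, 0.04], "delta_rot": [0, 0, -0.53], "gripper": 0.6}, {"linear": [1, -0.33, 0.04], "delta_rot": [0, 0, -0.53], "gripper": 0.4}]}}

```text
time_s: 4.05
position: [0.403, 0.0677, 0.2198]
orientation: [0.001, 0.689, 0.725, 0.0]
force: [0.5, 0.7, -0.1]
finger_gap: 0.0384
finger_force: 0.0
```

Run:
```python
from h import *
st()
c=read_camera('wrist');save(c,'w2.png'); P=pts(c,np.ones((400,640),bool))
print(np.round(np.linalg.inv(c['camera_from_world'])[:3,3],3),P.min(0),P.max(0))
find(c,'bar_handle')
# handle: points above 0.06, x<.435
h=P[(P[:,2]>.057)&(P[:,2]<.075)&(P[:,0]>.40)&(P[:,0]<.436)&(P[:,1]>.02)&(P[:,1]<.12)]
print(len(h))
for y in np.arange(.03,.12,.01):
    q=h[abs(h[:,1]-y)<.004]
    if len(q): print(round(y,3),len(q),np.round([q[:,0].min(),q[:,0].max(),q[:,2].max()],4))
# board edges
w=P[(P[:,2]>.036)&(P[:,2]<.054)&(P[:,0]<.7)]
for y in np.arange(-.06,.21,.02):
    q=w[abs(w[:,1]-y)<.004]
    if len(q): print('b',round(y,3),len(q),np.round([q[:,0].min(),q[:,0].max(),np.median(q[:,2])],4))
o=[(0,0,.04)]
```

```text
{'time_s': 4.05, 'qpos': [0.0081, -0.0975, -0.5008, 1.1662, -0.0003, 1.5289], 'position': [0.403, 0.0677, 0.2198], 'orientation': [0.0006, 0.6892, 0.7245, 0.0003], 'force': [0.5215, 0.7353, -0.0782], 'finger_gap': 0.0384, 'finger_force': 0.0}
[0.4   0.141 0.346] [-1.29644776 -1.32713441 -0.90939277] [0.92752584 0.54591591 0.30494246]
bar_handle 0.82 7809 loc [187. 423.] med [0.5152 0.0761 0.0592] zmax 0.0684 rect [539.2  66.4 236.3 107.8   3.8] top [0.4405 0.0731 0.067 ]
934
0.03 76 [0.4231 0.4352 0.0693]
0.04 70 [0.4224 0.4324 0.0698]
0.05 73 [0.4217 0.4316 0.0703]
0.06 83 [0.4211 0.432  0.0699]
0.07 83 [0.4204 0.4313 0.0698]
0.08 89 [0.4198 0.4305 0.0696]
0.09 87 [0.4191 0.4296 0.0697]
0.1 89 [0.4185 0.4302 0.0695]
0.11 94 [0.421  0.4357 0.0689]
b -0.06 328 [0.0326 0.6441 0.0415]
b -0.04 769 [0.049  0.6431 0.0413]
b -0.02 894 [0.0601 0.6419 0.0414]
b 0.0 983 [0.0639 0.6403 0.0415]
b 0.02 984 [0.0601 0.6392 0.0471]
b 0.04 1139 [0.0494 0.6384 0.0417]
b 0.06 319 [0.4472 0.6487 0.0513]
b 0.08 254 [0.4461 0.5639 0.0514]
b 0.1 1212 [0.445  0.6515 0.0412]
b 0.12 1431 [0.4438 0.6346 0.0412]
b 0.14 1547 [0.4426 0.6332 0.047 ]
b 0.16 1607 [0.4414 0.632  0.0413]
b 0.18 1728 [0.4403 0.631  0.0411]
b 0.2 585 [0.4403 0.6304 0.0412]
```

View pics/w2.png

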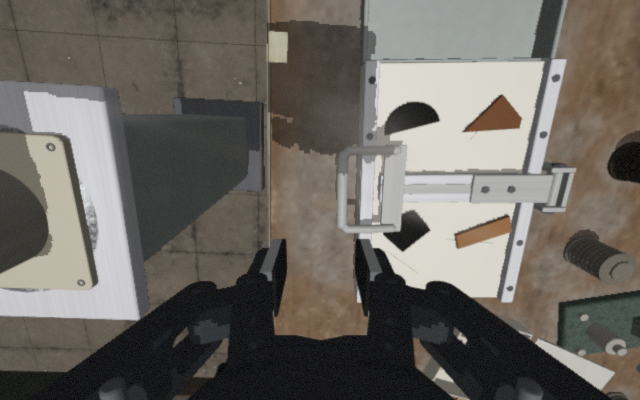

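```bash
sed -i 's/^TH=.*/TH=.057; C=np.array([.542,.0645,0.])/' h.py
python3 - <<'E'
from h import *
s=plan([.4258,.068,.12],down(TH+np.pi/2),4)
plan([.4258,.068,.071],down(TH+np.pi/2),3,s)
E
```

```text
4 rows lin [-0.019, 0.202, 0.828] rot [-0.002, -0.002, -0.01]
3 rows lin [0.0, 0.0, 0.544] rot [0.0, 0.0, 0.0]
```

>>> {"api": "arm_command", "payload": {"rows": [{"linear": [-0.02, 0.2, 0.83], "delta_rot": [0, 0, -0.01], "gripper": 0.3}, {"linear": [-0.02, 0.2, 0.83], "delta_rot": [0, 0, -0.01], "gripper": 0.3}, {"linear": [-0.02, 0.2, 0.83], "delta_rot": [0, 0, -0.01], "gripper": 0.3}, {"linear": [-0.02, 0.2, 0.83], "delta_rot": [0, 0, -0.01], "gripper": 0.3}, {"linear": [0, 0, 0], "delta_rot": [0, 0, 0], "gripper": 0.3}, {"linear": [0, 0, 0.54], "delta_rot": [0, 0, 0], "gripper": 0.3}, {"linear": [0, 0, 0.54], "delta_rot": [0, 0, 0], "gripper": 0.3}, {"linear": [0, 0, 0.54], "delta_rot": [0, 0, 0], "gripper": 0.3}]}}

```text
time_s: 4.95
position: [0.4282, 0.0652, 0.0723]
orientation: [0.001, 0.689, 0.725, 0.001]
force: [0.1, -0.3, -0.0]
finger_gap: 0.0258
finger_force: 0.0
```

>>> {"api": "arm_command", "payload": {"rows": [{"linear": [0, 0, 0], "delta_rot": [0, 0, 0], "gripper": 0}, {"linear": [0, 0, 0], "delta_rot": [0, 0, 0], "gripper": 0}, {"linear": [0, 0, 0], "delta_rot": [0, 0, 0], "gripper": 0}, {"linear": [0, 0, 0], "delta_rot": [0, 0, 0], "gripper": 0}, {"linear": [0, 0, 0], "delta_rot": [0, 0, 0], "gripper": 0}, {"linear": [0, 0, 0], "delta_rot": [0, 0, 0], "gripper": 0}, {"linear": [0, 0, 0], "delta_rot": [0, 0, 0], "gripper": 0}, {"linear": [0, 0, 0], "delta_rot": [0, 0, 0], "gripper": 0}], "squeeze": 40}}

```text
time_s: 5.75
position: [0.4257, 0.0654, 0.0713]
orientation: [-0.0, 0.688, 0.726, -0.001]
force: [-4.5, -2.9, -1.9]
finger_gap: 0.009
finger_force: 39.0
```

Run:
```python
from h import *
st()
# handle arc in board x,z; 16 rows, relative shifts in tool y (=board x) and tool -z
a=np.linspace(.027,.027+1.75,17); x=-.2221*np.cos(a); z=.2221*np.sin(a)
for k in range(16): print(k,np.round([(x[k+1]-x[k])/.03,-(z[k+1]-z[k])/.03],2))
```

```text
{'time_s': 5.75, 'qpos': [0.0031, 0.1115, -0.6474, 0.8137, -0.0017, 1.5209], 'position': [0.4257, 0.0654, 0.0713], 'orientation': [-0.0001, 0.6881, 0.7256, -0.0013], 'force': [-4.5147, -2.8973, -1.8841], 'finger_gap': 0.009, 'finger_force': 38.9963}
0 [ 0.07 -0.81]
1 [ 0.15 -0.79]
2 [ 0.24 -0.77]
3 [ 0.32 -0.74]
4 [ 0.4 -0.7]
5 [ 0.48 -0.65]
6 [ 0.54 -0.6 ]
7 [ 0.61 -0.54]
8 [ 0.66 -0.47]
9 [ 0.71 -0.39]
10 [ 0.75 -0.31]
11 [ 0.78 -0.23]
12 [ 0.8  -0.14]
13 [ 0.81 -0.05]
14 [0.81 0.03]
15 [0.8  0.12]
```

>>> {"api": "arm_command", "payload": {"rows": [{"linear": [0, 0.07, -0.81], "delta_rot": [0, 0, 0], "gripper": 0}, {"linear": [0, 0.15, -0.79], "delta_rot": [0, 0, 0], "gripper": 0}, {"linear": [0, 0.24, -0.77], "delta_rot": [0, 0, 0], "gripper": 0}, {"linear": [0, 0.32, -0.74], "delta_rot": [0, 0, 0], "gripper": 0}, {"linear": [0, 0.4, -0.7], "delta_rot": [0, 0, 0], "gripper": 0}, {"linear": [0, 0.48, -0.65], "delta_rot": [0, 0, 0], "gripper": 0}, {"linear": [0, 0.54, -0.6], "delta_rot": [0, 0, 0], "gripper": 0}, {"linear": [0, 0.61, -0.54], "delta_rot": [0, 0, 0], "gripper": 0}]}}

```text
time_s: 6.55
position: [0.5075, 0.0699, 0.2414]
orientation: [-0.002, 0.688, 0.726, -0.003]
force: [-11.2, -2.7, 10.1]
finger_gap: 0.0091
finger_force: 39.2
```

Run:
```python
from h import *
st()
c=read_camera('scene'); find(c,'bar_handle'); save(c,'s2.png')
```

```text
{'time_s': 6.55, 'qpos': [0.0116, 0.0856, -0.2721, 1.2202, -0.0016, 1.5292], 'position': [0.5075, 0.0699, 0.2414], 'orientation': [-0.002, 0.688, 0.7257, -0.0031], 'force': [-11.1876, -2.6748, 10.0637], 'finger_gap': 0.0091, 'finger_force': 39.1963}
bar_handle 0.57 106 loc [181. 305.] med [0.5296 0.0448 0.19  ] zmax 0.2348 rect [663.7  31.   44.3 330.   81.6] top [0.5051 0.0462 0.2329]
```

>>> {"api": "arm_command", "payload": {"rows": [{"linear": [0, 0.66, -0.47], "delta_rot": [0, 0, 0], "gripper": 0}, {"linear": [0, 0.71, -0.39], "delta_rot": [0, 0, 0], "gripper": 0}, {"linear": [0, 0.75, -0.31], "delta_rot": [0, 0, 0], "gripper": 0}, {"linear": [0, 0.78, -0.23], "delta_rot": [0, 0, 0], "gripper": 0}, {"linear": [0, 0.8, -0.14], "delta_rot": [0, 0, 0], "gripper": 0}, {"linear": [0, 0.81, -0.05], "delta_rot": [0, 0, 0], "gripper": 0}, {"linear": [0, 0.81, 0.03], "delta_rot": [0, 0, 0], "gripper": 0}, {"linear": [0, 0.6, 0.09], "delta_rot": [0, 0, 0], "gripper": 0}]}}

```text
time_s: 7.45
position: [0.6915, 0.0804, 0.2861]
orientation: [0.002, 0.688, 0.726, 0.003]
force: [-0.9, 0.1, 2.1]
finger_gap: 0.0089
finger_force: 41.0
```

>>> {"api": "arm_command", "payload": {"rows": [{"linear": [0, 0.15, 0.02], "delta_rot": [0, 0, 0], "gripper": 0}, {"linear": [0, 0, 0], "delta_rot": [0, 0, 0], "gripper": 0}, {"linear": [0, 0, 0], "delta_rot": [0, 0, 0], "gripper": 0}, {"linear": [0, 0, 0], "delta_rot": [0, 0, 0], "gripper": 0.2}, {"linear": [0, 0, 0], "delta_rot": [0, 0, 0], "gripper": 0.4}, {"linear": [0, 0, 0], "delta_rot": [0, 0, 0], "gripper": 0.4}, {"linear": [0, 0, 0], "delta_rot": [0, 0, 0], "gripper": 0.4}, {"linear": [0, 0, 0], "delta_rot": [0, 0, 0], "gripper": 0.4}]}}

```text
time_s: 8.25
position: [0.6925, 0.0801, 0.2824]
orientation: [-0.0, 0.688, 0.726, -0.0]
force: [0.4, 0.2, 1.0]
finger_gap: 0.034
finger_force: 0.0
```

Run:
```python
from h import *
st()
for n in ['scene','wrist','top']:
    c=read_camera(n); find(c,'bar_handle'); save(c,n+'3.png')
```

```text
{'time_s': 8.25, 'qpos': [0.0224, 0.3936, 0.2063, 1.3841, 0.0, 1.5401], 'position': [0.6925, 0.0801, 0.2824], 'orientation': [-0.0002, 0.6881, 0.7256, -0.0002], 'force': [0.389, 0.2318, 1.0181], 'finger_gap': 0.034, 'finger_force': 0.0}
bar_handle none
bar_handle 0.95 6376 loc [222. 313.] med [0.6889 0.0901 0.2555] zmax 0.2799 rect [689.3 -30.1  70.8 316.6   7.2] top [0.695  0.0861 0.2784]
bar_handle 0.66 98 loc [147. 293.] med [0.687  0.0435 0.2385] zmax 0.2783 rect [733.6  46.9 115.4  22.8   0.9] top [0.6953 0.0492 0.2766]
```

View pics/wrist3.png

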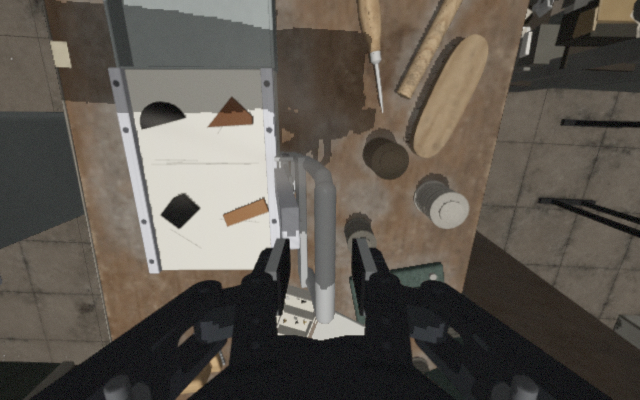

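Run:
```python
from h import *
plan([.44,-.25,.25],down(np.pi+.27),19,(np.array([.6925,.0801,.3724]),down(1.6228)))
```

```text
19 rows lin [-0.015, -0.836, 0.215] rot [0.0, 0.0, -0.899]
```

>>> {"api": "arm_command", "payload": {"rows": [{"linear": [0, 0, -1], "delta_rot": [0, 0, 0], "gripper": 0.4}, {"linear": [0, 0, -1], "delta_rot": [0, 0, 0], "gripper": 0.4}, {"linear": [0, 0, -1], "delta_rot": [0, 0, 0], "gripper": 0.4}, {"linear": [-0.02, -0.84, 0.21], "delta_rot": [0, 0, -0.9], "gripper": 0.6}, {"linear": [-0.02, -0.84, 0.21], "delta_rot": [0, 0, -0.9], "gripper": 0.6}, {"linear": [-0.02, -0.84, 0.21], "delta_rot": [0, 0, -0.9], "gripper": 0.6}, {"linear": [-0.02, -0.84, 0.21], "delta_rot": [0, 0, -0.9], "gripper": 0.6}, {"linear": [-0.02, -0.84, 0.21], "delta_rot": [0, 0, -0.9], "gripper": 0.6}]}}

```text
time_s: 9.35
position: [0.5712, 0.0473, 0.3412]
orientation: [0.0, 0.498, 0.867, 0.0]
force: [0.9, 0.2, -0.2]
finger_gap: 0.051
finger_force: 0.0
```

>>> {"api": "arm_command", "payload": {"rows": [{"linear": [-0.02, -0.84, 0.21], "delta_rot": [0, 0, -0.9], "gripper": 0.6}, {"linear": [-0.02, -0.84, 0.21], "delta_rot": [0, 0, -0.9], "gripper": 0.6}, {"linear": [-0.02, -0.84, 0.21], "delta_rot": [0, 0, -0.9], "gripper": 0.6}, {"linear": [-0.02, -0.84, 0.21], "delta_rot": [0, 0, -0.9], "gripper": 0.6}, {"linear": [-0.02, -0.84, 0.21], "delta_rot": [0, 0, -0.9], "gripper": 0.6}, {"linear": [-0.02, -0.84, 0.21], "delta_rot": [0, 0, -0.9], "gripper": 0.6}, {"linear": [-0.02, -0.84, 0.21], "delta_rot": [0, 0, -0.9], "gripper": 0.6}, {"linear": [-0.02, -0.84, 0.21], "delta_rot": [0, 0, -0.9], "gripper": 0.6}]}}

```text
time_s: 10.15
position: [0.4457, -0.1049, 0.291]
orientation: [0.0, 0.144, 0.99, -0.0]
force: [0.1, -0.9, -0.5]
finger_gap: 0.0512
finger_force: 0.0
```

>>> {"api": "arm_command", "payload": {"rows": [{"linear": [-0.02, -0.84, 0.21], "delta_rot": [0, 0, -0.9], "gripper": 0.6}, {"linear": [-0.02, -0.84, 0.21], "delta_rot": [0, 0, -0.9], "gripper": 0.6}, {"linear": [-0.02, -0.84, 0.21], "delta_rot": [0, 0, -0.9], "gripper": 0.6}, {"linear": [-0.02, -0.84, 0.21], "delta_rot": [0, 0, -0.9], "gripper": 0.6}, {"linear": [-0.02, -0.84, 0.21], "delta_rot": [0, 0, -0.9], "gripper": 0.6}, {"linear": [-0.02, -0.84, 0.21], "delta_rot": [0, 0, -0.9], "gripper": 0.6}, {"linear": [0, 0, 0], "delta_rot": [0, 0, 0], "gripper": 0.6}, {"linear": [0, 0, 0], "delta_rot": [0, 0, 0], "gripper": 0.6}]}}

```text
time_s: 10.95
position: [0.4413, -0.2536, 0.253]
orientation: [-0.0, -0.135, 0.991, 0.0]
force: [-0.8, 0.2, -0.4]
finger_gap: 0.0509
finger_force: 0.0
```

Run:
```python
from h import *
st()
c=read_camera('wrist'); save(c,'w4.png'); P=pts(c,np.ones((400,640),bool))
k=(abs(P[:,0]-.46)<.12)&(abs(P[:,1]+.28)<.06)
def rect(m,n):
    q=(P[m,:2]*1000).astype(np.float32); print(n,len(q),np.round(P[m].mean(0),4),cv2.minAreaRect(q)); 
    e=np.linalg.eigh(np.cov(q.T)); print('yaw',np.arctan(e[1][1,1]/e[1][0,1]),np.percentile((q-q.mean(0))@e[1],[1,99],axis=0))
rect(k&(P[:,2]>.055)&(P[:,2]<.07),'rib'); rect(k&(P[:,2]>.012)&(P[:,2]<.07),'all')
find(c,'scraper')
c=read_camera('top'); save(c,'t4.png'); find(c,'bar_handle')
```

```text
{'time_s': 10.95, 'qpos': [-0.6488, 0.0685, -0.2659, 1.2372, 0.0003, -0.9201], 'position': [0.4413, -0.2536, 0.253], 'orientation': [-0.0002, -0.1352, 0.9908, 0.0004], 'force': [-0.7525, 0.2267, -0.386], 'finger_gap': 0.0509, 'finger_force': 0.0}
rib 1907 [ 0.4602 -0.2857  0.0601] ((463.39739990234375, -285.0507507324219), (116.47735595703125, 23.979604721069336), 13.20976448059082)
yaw 0.22507890778668074 [[-11.37125042 -59.14816582]
 [ 12.02916846  53.62990894]]
all 2809 [ 0.4554 -0.284   0.0488] ((490.4690246582031, -273.3414306640625), (201.20639038085938, 38.643890380859375), 18.33435821533203)
yaw 0.28007182386280355 [[ -16.43931438 -132.34795113]
 [  16.19121745   62.26909163]]
scraper 0.6 2837 loc [178. 295.] med [ 0.4497 -0.2849  0.0596] zmax 0.0621 rect [ 461.3 -283.8  141.6   32.7   14.5] top [ 0.4604 -0.2857  0.0606]
bar_handle 0.63 639 loc [152. 280.] med [0.6754 0.0798 0.2268] zmax 0.2785 rect [709.2  95.5 151.3 107.3  15.9] top [0.693  0.0794 0.277 ]
```

View pics/w4.png

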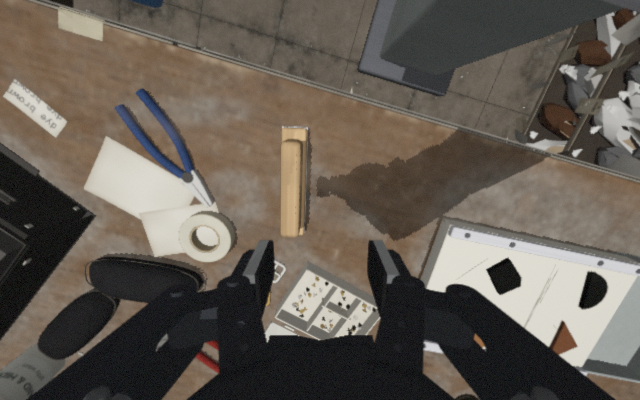

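Run:
```python
from h import *
plan([.4632,-.2851,.088],down(np.pi+.229),6)
```

```text
6 rows lin [-0.071, -0.204, 0.919] rot [-0.0, 0.0, 0.071]
```

>>> {"api": "arm_command", "payload": {"rows": [{"linear": [-0.07, -0.2, 0.92], "delta_rot": [0, 0, 0.07], "gripper": 0.6}, {"linear": [-0.07, -0.2, 0.92], "delta_rot": [0, 0, 0.07], "gripper": 0.6}, {"linear": [-0.07, -0.2, 0.92], "delta_rot": [0, 0, 0.07], "gripper": 0.6}, {"linear": [-0.07, -0.2, 0.92], "delta_rot": [0, 0, 0.07], "gripper": 0.6}, {"linear": [-0.07, -0.2, 0.92], "delta_rot": [0, 0, 0.07], "gripper": 0.6}, {"linear": [-0.07, -0.2, 0.92], "delta_rot": [0, 0, 0.07], "gripper": 0.6}, {"linear": [0, 0, 0], "delta_rot": [0, 0, 0], "gripper": 0.6}, {"linear": [0, 0, 0], "delta_rot": [0, 0, 0], "gripper": 0.6}]}}

```text
time_s: 11.95
position: [0.4626, -0.2844, 0.0878]
orientation: [-0.0, -0.115, 0.993, 0.0]
force: [-0.6, 0.5, 0.1]
finger_gap: 0.0513
finger_force: 0.0
```

Run:
```python
from h import *
st()
plan([.4632,-.2851,.046],down(np.pi+.229),3)
```

```text
{'time_s': 11.95, 'qpos': [-0.6703, 0.2714, -0.4002, 0.9003, 0.0001, -0.9001], 'position': [0.4626, -0.2844, 0.0878], 'orientation': [-0.0004, -0.1147, 0.9934, 0.0004], 'force': [-0.5553, 0.5493, 0.0965], 'finger_gap': 0.0513, 'finger_force': 0.0}
3 rows lin [-0.005, -0.009, 0.464] rot [0.003, -0.002, 0.003]
```

>>> {"api": "arm_command", "payload": {"rows": [{"linear": [0, -0.01, 0.46], "delta_rot": [0, 0, 0], "gripper": 0.6}, {"linear": [0, -0.01, 0.46], "delta_rot": [0, 0, 0], "gripper": 0.6}, {"linear": [0, -0.01, 0.46], "delta_rot": [0, 0, 0], "gripper": 0.6}, {"linear": [0, 0, 0], "delta_rot": [0, 0, 0], "gripper": 0.6}, {"linear": [0, 0, 0], "delta_rot": [0, 0, 0], "gripper": 0.35}, {"linear": [0, 0, 0], "delta_rot": [0, 0, 0], "gripper": 0.15}, {"linear": [0, 0, 0], "delta_rot": [0, 0, 0], "gripper": 0}, {"linear": [0, 0, 0], "delta_rot": [0, 0, 0], "gripper": 0}], "squeeze": 80}}

```text
time_s: 12.75
position: [0.4633, -0.2863, 0.0465]
orientation: [0.0, -0.114, 0.993, -0.0]
force: [0.7, -0.2, -0.1]
finger_gap: 0.0227
finger_force: 78.9
```

>>> {"api": "arm_command", "payload": {"rows": [{"linear": [0, 0, 0], "delta_rot": [0, 0, 0], "gripper": 0}, {"linear": [0, 0, 0], "delta_rot": [0, 0, 0], "gripper": 0}, {"linear": [0, 0, 0], "delta_rot": [0, 0, 0], "gripper": 0}, {"linear": [0, 0, 0], "delta_rot": [0, 0, 0], "gripper": 0}, {"linear": [0, 0, 0], "delta_rot": [0, 0, 0], "gripper": 0}, {"linear": [0, 0, 0], "delta_rot": [0, 0, 0], "gripper": 0}, {"linear": [0, 0, 0], "delta_rot": [0, 0, 0], "gripper": 0}, {"linear": [0, 0, 0], "delta_rot": [0, 0, 0], "gripper": 0}]}}

```text
time_s: 13.55
position: [0.4633, -0.2863, 0.0465]
orientation: [0.0, -0.114, 0.993, -0.0]
force: [-0.9, -0.4, 3.7]
finger_gap: 0.0228
finger_force: 79.6
```

Run:
```python
from h import *
st()
```

```text
{'time_s': 13.55, 'qpos': [-0.6722, 0.3242, -0.4338, 0.812, -0.0, -0.9013], 'position': [0.4633, -0.2863, 0.0465], 'orientation': [0.0003, -0.1143, 0.9934, -0.0003], 'force': [-0.8882, -0.4182, 3.7077], 'finger_gap': 0.0228, 'finger_force': 79.5573}
```

Run:
```python
from h import *
s=(np.array([.4633,-.2863,.1365]),down(np.pi+.2292))
t=b2w([0,-.105,.12]); print(t)
s=plan(t,down(np.pi+TH),11,s)
```

```text
[ 0.54798176 -0.04032947  0.12      ]
11 rows lin [-0.366, 0.699, 0.05] rot [0.0, 0.0, 0.149]
```

>>> {"api": "arm_command", "payload": {"rows": [{"linear": [0, 0, -1], "delta_rot": [0, 0, 0], "gripper": 0}, {"linear": [0, 0, -1], "delta_rot": [0, 0, 0], "gripper": 0}, {"linear": [0, 0, -1], "delta_rot": [0, 0, 0], "gripper": 0}, {"linear": [-0.37, 0.7, 0.05], "delta_rot": [0, 0, 0.15], "gripper": 0}, {"linear": [-0.37, 0.7, 0.05], "delta_rot": [0, 0, 0.15], "gripper": 0}, {"linear": [-0.37, 0.7, 0.05], "delta_rot": [0, 0, 0.15], "gripper": 0}, {"linear": [-0.37, 0.7, 0.05], "delta_rot": [0, 0, 0.15], "gripper": 0}, {"linear": [-0.37, 0.7, 0.05], "delta_rot": [0, 0, 0.15], "gripper": 0}]}}

```text
time_s: 14.35
position: [0.4952, -0.1705, 0.1267]
orientation: [-0.002, -0.075, 0.997, 0.001]
force: [-0.2, 0.1, -4.3]
finger_gap: 0.023
finger_force: 79.6
```

>>> {"api": "arm_command", "payload": {"rows": [{"linear": [-0.37, 0.7, 0.05], "delta_rot": [0, 0, 0.15], "gripper": 0}, {"linear": [-0.37, 0.7, 0.05], "delta_rot": [0, 0, 0.15], "gripper": 0}, {"linear": [-0.37, 0.7, 0.05], "delta_rot": [0, 0, 0.15], "gripper": 0}, {"linear": [-0.37, 0.7, 0.05], "delta_rot": [0, 0, 0.15], "gripper": 0}, {"linear": [-0.37, 0.7, 0.05], "delta_rot": [0, 0, 0.15], "gripper": 0}, {"linear": [-0.37, 0.7, 0.05], "delta_rot": [0, 0, 0.15], "gripper": 0}, {"linear": [0, 0, 0], "delta_rot": [0, 0, 0], "gripper": 0}, {"linear": [0, 0, 0], "delta_rot": [0, 0, 0], "gripper": 0}]}}

```text
time_s: 15.15
position: [0.5474, -0.0391, 0.118]
orientation: [-0.002, -0.029, 1.0, 0.0]
force: [-0.3, -0.9, -4.5]
finger_gap: 0.0223
finger_force: 79.8
```

Run:
```python
from h import *
st()
plan(b2w([0,-.105,.0885]),down(np.pi+TH),3)
c=read_camera('wrist'); save(c,'w5.png')
c=read_camera('top'); save(c,'t5.png'); find(c,'bar_handle'); find(c,'scraper')
```

```text
{'time_s': 15.15, 'qpos': [-0.1888, 0.2486, -0.3557, 0.9701, -0.0006, -0.2464], 'position': [0.5474, -0.0391, 0.118], 'orientation': [-0.0019, -0.0288, 0.9996, 0.0001], 'force': [-0.2747, -0.8542, -4.549], 'finger_gap': 0.0223, 'finger_force': 79.8226}
3 rows lin [-0.006, -0.014, 0.328] rot [0.001, -0.012, 0.002]
bar_handle 0.6 741 loc [152. 281.] med [0.6768 0.0793 0.218 ] zmax 0.2778 rect [705.9  96.1 141.8 119.1   5.8] top [0.6931 0.0804 0.2766]
scraper 0.73 5521 loc [207. 256.] med [0.5532 0.1708 0.0376] zmax 0.2335 rect [608.5 174.9 359.1 300.9   0.9] top [0.6798 0.0786 0.2496]
```

View pics/w5.png

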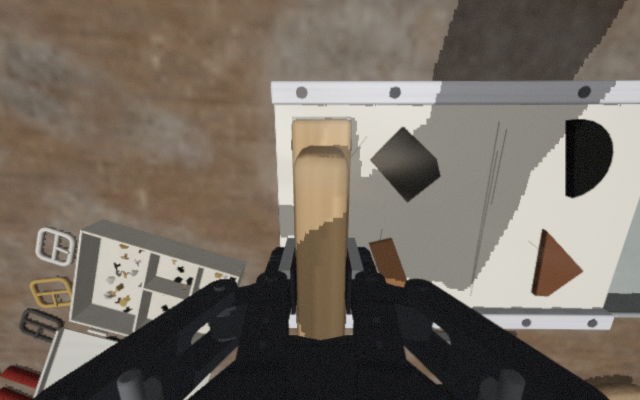

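Run:
```python
from h import *
c=read_camera('wrist'); P=pts(c,np.ones((400,640),bool))
b=R.from_euler('z',-TH).apply(P-C)
for lo,hi,n in [(.085,.1,'sole'),(.125,.137,'rib'),(.046,.056,'rail')]:
    q=b[(b[:,2]>lo)&(b[:,2]<hi)&(abs(b[:,0])<.1)&(abs(b[:,1]+.105)<(.03 if n!='rail' else .3))&(b[:,0]<-.03)]
    if len(q): print(n,len(q),np.round(np.percentile(q,[1,50,99],axis=0),4).tolist())
q=b[(abs(b[:,2]-.041)<.004)&(b[:,1]<-.1)&(abs(b[:,0]+.05)<.03)]; print('board right end',np.percentile(q[:,1],1) if len(q) else None)
q=b[(b[:,2]>.046)&(b[:,2]<.056)&(b[:,0]>.07)&(b[:,0]<.1)]; print('far rail',np.percentile(q,[1,99],axis=0).tolist())
plan(b2w([0,-.105,.0885]),down(np.pi+TH),3)
```

```text
sole 1879 [[-0.0708, -0.1204, 0.0865], [-0.0628, -0.1046, 0.0935], [-0.0413, -0.0887, 0.0953]]
rib 3634 [[-0.0576, -0.1164, 0.1271], [-0.0447, -0.1046, 0.1331], [-0.0304, -0.0932, 0.135]]
rail 13361 [[-0.0948, -0.1321, 0.0468], [-0.084, -0.0195, 0.0504], [-0.0311, 0.0955, 0.0524]]
board right end -0.13599477973671417
far rail [[0.08043096371021521, -0.12937141818361056, 0.04623222686132013], [0.09484972820591811, 0.13190797187655054, 0.05257796047566896]]
3 rows lin [0.005, -0.0, 0.343] rot [-0.0, -0.002, -0.006]
```

>>> {"api": "arm_command", "payload": {"rows": [{"linear": [0, 0, 0.34], "delta_rot": [0, 0, 0], "gripper": 0}, {"linear": [0, 0, 0.34], "delta_rot": [0, 0, 0], "gripper": 0}, {"linear": [0, 0, 0.34], "delta_rot": [0, 0, 0], "gripper": 0}, {"linear": [0, 0, 0], "delta_rot": [0, 0, 0], "gripper": 0}, {"linear": [0, 0, 0.05], "delta_rot": [0, 0, 0], "gripper": 0}, {"linear": [0, 0, 0.03], "delta_rot": [0, 0, 0], "gripper": 0}, {"linear": [0, 0, 0], "delta_rot": [0, 0, 0], "gripper": 0}, {"linear": [0, 0, 0], "delta_rot": [0, 0, 0], "gripper": 0}]}}

```text
time_s: 16.2
position: [0.549, -0.0396, 0.0867]
orientation: [0.0, -0.028, 1.0, -0.0]
force: [0.2, 0.8, -4.1]
finger_gap: 0.0228
finger_force: 79.9
```

Run:
```python
from h import *
st()
plan(b2w([0,.135,.0862]),down(np.pi+TH),20)
```

```text
{'time_s': 16.2, 'qpos': [-0.1894, 0.2835, -0.3862, 0.9009, 0.0, -0.2458], 'position': [0.549, -0.0396, 0.0867], 'orientation': [0.0001, -0.0282, 0.9996, -0.0], 'force': [0.2444, 0.8427, -4.0532], 'finger_gap': 0.0228, 'finger_force': 79.8972}
20 rows lin [0.002, 0.399, 0.001] rot [-0.0, 0.0, -0.0]
```

>>> {"api": "arm_command", "payload": {"rows": [{"linear": [0, 0, 0.03], "delta_rot": [0, 0, 0], "gripper": 0}, {"linear": [0, 0, 0], "delta_rot": [0, 0, 0], "gripper": 0}, {"linear": [0, 0.1, 0], "delta_rot": [0, 0, 0], "gripper": 0}, {"linear": [0, 0.2, 0], "delta_rot": [0, 0, 0], "gripper": 0}, {"linear": [0, 0.2, 0], "delta_rot": [0, 0, 0], "gripper": 0}, {"linear": [0, 0.2, 0], "delta_rot": [0, 0, 0], "gripper": 0}, {"linear": [0, 0.2, 0], "delta_rot": [0, 0, 0], "gripper": 0}, {"linear": [0, 0.2, 0], "delta_rot": [0, 0, 0], "gripper": 0}]}}

```text
time_s: 17.0
position: [0.5479, -0.0067, 0.0864]
orientation: [0.001, -0.028, 1.0, -0.001]
force: [0.6, -3.8, 4.6]
finger_gap: 0.0228
finger_force: 81.2
```

>>> {"api": "arm_command", "payload": {"rows": [{"linear": [0, 0.3, 0], "delta_rot": [0, 0, 0], "gripper": 0}, {"linear": [0, 0.4, 0], "delta_rot": [0, 0, 0], "gripper": 0}, {"linear": [0, 0.4, 0], "delta_rot": [0, 0, 0], "gripper": 0}, {"linear": [0, 0.4, 0], "delta_rot": [0, 0, 0], "gripper": 0}, {"linear": [0, 0.4, 0], "delta_rot": [0, 0, 0], "gripper": 0}, {"linear": [0, 0.4, 0], "delta_rot": [0, 0, 0], "gripper": 0}, {"linear": [0, 0.4, 0], "delta_rot": [0, 0, 0], "gripper": 0}, {"linear": [0, 0.3, 0], "delta_rot": [0, 0, 0], "gripper": 0}]}}

```text
time_s: 17.8
position: [0.5425, 0.0836, 0.0864]
orientation: [0.001, -0.028, 1.0, -0.001]
force: [-0.4, -5.1, 6.0]
finger_gap: 0.0227
finger_force: 81.3
```

Run:
```python
from h import *
st()
plan(b2w([0,.135,.086]),down(np.pi+TH),10)
c=read_camera('wrist'); save(c,'w6.png')
```

```text
{'time_s': 17.8, 'qpos': [0.0359, 0.2809, -0.3905, 0.8982, -0.0017, -0.0206], 'position': [0.5425, 0.0836, 0.0864], 'orientation': [0.0006, -0.0283, 0.9996, -0.0008], 'force': [-0.3549, -5.1178, 6.0327], 'finger_gap': 0.0227, 'finger_force': 81.3056}
10 rows lin [0.005, 0.387, 0.001] rot [-0.002, 0.001, -0.0]
```

View pics/w6.png

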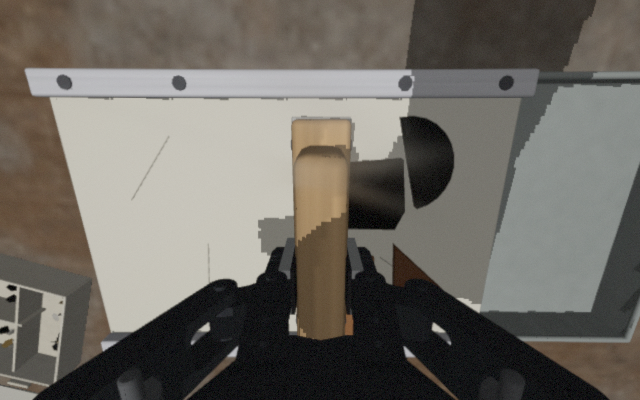

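>>> {"api": "arm_command", "payload": {"rows": [{"linear": [0, 0.3, 0], "delta_rot": [0, 0, 0], "gripper": 0}, {"linear": [0, 0.4, 0], "delta_rot": [0, 0, 0], "gripper": 0}, {"linear": [0, 0.4, 0], "delta_rot": [0, 0, 0], "gripper": 0}, {"linear": [0, 0.4, 0], "delta_rot": [0, 0, 0], "gripper": 0}, {"linear": [0, 0.4, 0], "delta_rot": [0, 0, 0], "gripper": 0}, {"linear": [0, 0.4, 0], "delta_rot": [0, 0, 0], "gripper": 0}, {"linear": [0, 0.4, 0], "delta_rot": [0, 0, 0], "gripper": 0}, {"linear": [0, 0.4, 0], "delta_rot": [0, 0, 0], "gripper": 0}]}}

```text
time_s: 18.65
position: [0.5369, 0.1761, 0.0864]
orientation: [0.0, -0.028, 1.0, -0.001]
force: [0.8, -5.3, 7.1]
finger_gap: 0.0229
finger_force: 81.3
```

>>> {"api": "arm_command", "payload": {"rows": [{"linear": [0, 0.4, -0.03], "delta_rot": [0, 0, 0], "gripper": 0}, {"linear": [0, 0.4, 0], "delta_rot": [0, 0, 0], "gripper": 0}, {"linear": [0, 0.3, 0], "delta_rot": [0, 0, 0], "gripper": 0}, {"linear": [0, 0.1, 0], "delta_rot": [0, 0, 0], "gripper": 0}, {"linear": [0, 0, 0], "delta_rot": [0, 0, 0], "gripper": 0}, {"linear": [0, 0, 0], "delta_rot": [0, 0, 0], "gripper": 0}, {"linear": [0, 0, 0], "delta_rot": [0, 0, 0], "gripper": 0}, {"linear": [0, 0, 0], "delta_rot": [0, 0, 0], "gripper": 0}]}}

```text
time_s: 19.45
position: [0.5344, 0.2129, 0.0865]
orientation: [-0.0, -0.028, 1.0, 0.001]
force: [-1.6, 2.8, 3.0]
finger_gap: 0.0231
finger_force: 80.8
```

Run:
```python
from h import *
st(); p=np.array(state()['position']); print(R.from_euler('z',-TH).apply(p-C))
c=read_camera('wrist'); save(c,'w7.png')
for k in ['offcut_strip','offcut_half_moon','offcut_wedge','offcut_block']: find(c,k)
```

```text
{'time_s': 19.45, 'qpos': [0.2652, 0.3226, -0.3314, 0.9169, 0.0031, 0.2086], 'position': [0.5344, 0.2129, 0.0865], 'orientation': [-0.0004, -0.0283, 0.9996, 0.0015], 'force': [-1.5646, 2.7904, 3.0157], 'finger_gap': 0.0231, 'finger_force': 80.7704}
[0.00084952 0.14856376 0.08652018]
offcut_strip 0.69 161 loc [243. 363.] med [0.5548 0.2492 0.0099] zmax 0.0111 rect [556.  248.3  12.6   9.3  89.7] top [0.5551 0.2489 0.0097]
offcut_half_moon 0.68 1014 loc [134. 359.] med [0.4742 0.2394 0.0119] zmax 0.0132 rect [478.8 239.5  47.   14.5  10.6] top [0.4748 0.2395 0.012 ]
offcut_wedge none
offcut_block 0.62 1195 loc [186. 359.] med [0.5063 0.2391 0.0229] zmax 0.0268 rect [505.2 234.2  39.   27.4  40.1] top [0.4999 0.2403 0.0247]
```

View pics/w7.png

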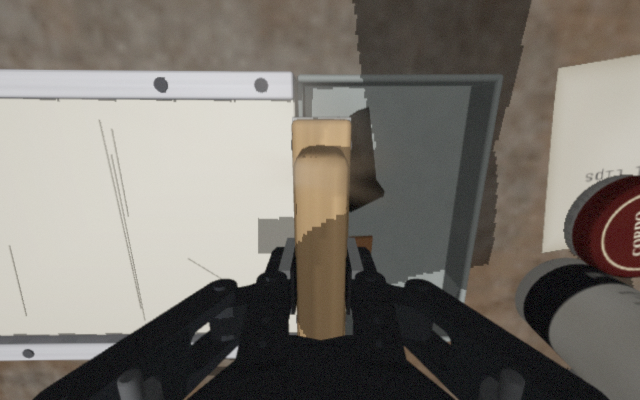

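>>> {"api": "arm_command", "payload": {"rows": [{"linear": [0, 0, -0.3], "delta_rot": [0, 0, 0], "gripper": 0}, {"linear": [0, 0, -0.8], "delta_rot": [0, 0, 0], "gripper": 0}, {"linear": [0, -0.6, -0.8], "delta_rot": [0, 0, 0], "gripper": 0}, {"linear": [0, -1, -0.3], "delta_rot": [0, 0, 0], "gripper": 0}, {"linear": [0, -1, 0], "delta_rot": [0, 0, 0], "gripper": 0}, {"linear": [0, -1, 0], "delta_rot": [0, 0, 0], "gripper": 0}, {"linear": [0, -0.3, 0], "delta_rot": [0, 0, 0], "gripper": 0}, {"linear": [0, 0, 0], "delta_rot": [0, 0, 0], "gripper": 0}]}}

```text
time_s: 20.5
position: [0.5405, 0.0935, 0.1519]
orientation: [-0.001, -0.027, 1.0, -0.001]
force: [-0.2, 0.4, -3.1]
finger_gap: 0.023
finger_force: 79.9
```

Run:
```python
from h import *
st()
c=read_camera('wrist'); save(c,'w8.png')
d=read_camera('top'); save(d,'t8.png')
for k in ['offcut_strip','offcut_half_moon','offcut_wedge','offcut_block']: print('w'); find(c,k); print('t'); find(d,k)
find(d,'bar_handle')
a=cv2.imread('pics/w8.png'); b=cv2.imread('pics/t8.png'); b=cv2.resize(b[150:280,180:400],(400,236)); 
cv2.imwrite('pics/m8.png',np.vstack([cv2.resize(a[:, 240:],(400,400))[:340],b]))
s=(np.array(state()['position']),down(np.pi+TH)); plan([.4633,-.2863,.135],down(np.pi+.2292),14)
```

```text
{'time_s': 20.5, 'qpos': [0.0539, 0.2139, -0.3202, 1.0387, -0.001, 0.0003], 'position': [0.5405, 0.0935, 0.1519], 'orientation': [-0.001, -0.0268, 0.9996, -0.0005], 'force': [-0.1673, 0.4226, -3.1279], 'finger_gap': 0.023, 'finger_force': 79.9411}
w
offcut_strip 0.85 1196 loc [240. 463.] med [0.5815 0.2446 0.0098] zmax 0.0111 rect [582.4 247.5  25.   63.1  88. ] top [0.5818 0.2449 0.0097]
t
offcut_strip none
w
offcut_half_moon 0.93 828 loc [128. 476.] med [0.4723 0.2336 0.0115] zmax 0.013 rect [476.3 232.5  40.6  26.8  11.3] top [0.4722 0.2341 0.0116]
t
offcut_half_moon 0.53 437 loc [151. 287.] med [0.6781 0.0747 0.2317] zmax 0.2792 rect [694.5  89.1 215.1  84.7  31.2] top [0.6918 0.0811 0.2802]
w
offcut_wedge 0.87 497 loc [237. 443.] med [0.5723 0.207  0.0342] zmax 0.0368 rect [579.5 214.2  27.1  72.3  89.1] top [0.5699 0.2064 0.0348]
t
offcut_wedge 0.74 81 loc [221. 283.] med [0.4974 0.0788 0.1245] zmax 0.5996 rect [479.9  69.2  89.6  24.2  24.4] top [0.451  0.0441 0.5988]
w
offcut_block 0.74 1762 loc [166. 470.] med [0.5042 0.2291 0.0202] zmax 0.0262 rect [505.6 230.1  44.3  32.8  35.3] top [0.4977 0.2351 0.0241]
t
offcut_block 0.21 3974 loc [208. 296.] med [0.549  0.0351 0.0392] zmax 0.2371 rect [607.8 128.  332.2 392.5   3.3] top [0.6807 0.0782 0.2541]
bar_handle 0.78 387 loc [151. 285.] med [0.6774 0.0715 0.2294] zmax 0.2793 rect [683.1  74.4 214.  102.4  16.3] top [0.6886 0.0822 0.2855]
14 rows lin [0.309, -0.876, 0.042] rot [-0.0, -0.0, -0.117]
```

View pics/m8.png

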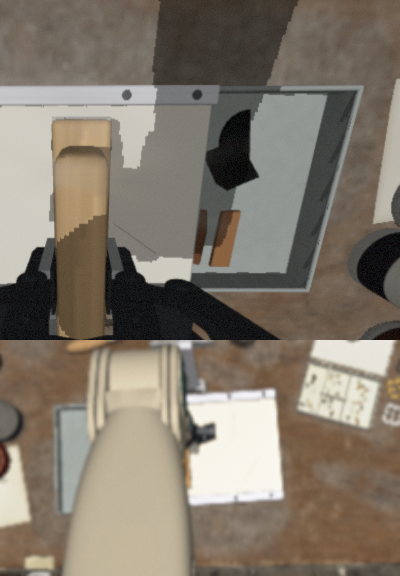

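Run:
```python
from h import *
c=read_camera('wrist'); a=c['frame']
cv2.imwrite('pics/w9.png',cv2.resize(a[90:300,400:560,::-1],(600,788)[:1]+(588,),interpolation=cv2.INTER_CUBIC) if 0 else cv2.resize(a[190:300,410:520,::-1],(590,590),interpolation=cv2.INTER_CUBIC))
r=regions_of('offcut_wedge',c)
for k in r[:3]:
    m=k['pixels']; P=pts(c,m); b=R.from_euler('z',-TH).apply(P-C)
    print(k['p'],k['location'],m.sum(),np.round(np.percentile(b,[0,5,25,50,75,95,100],axis=0),4).tolist())
    v,u=np.nonzero(m); print(u.min(),u.max(),v.min(),v.max())
# slice through wedge: z profile along y_b at x_b ~ .03,.04
P=pts(c,np.ones((400,640),bool)); b=R.from_euler('z',-TH).apply(P-C)
for x in (.01,.025,.04,.05):
    q=b[(abs(b[:,0]-x)<.0015)&(b[:,1]>.125)&(b[:,1]<.2)]; q=q[np.argsort(q[:,1])]; print(x,[(round(i[1]*1000,1),round(i[2]*1000,1)) for i in q][::3])
```

```text
0.93 [233.3, 438.5] 456 [[0.009, 0.1371, 0.003], [0.0122, 0.1377, 0.0201], [0.0234, 0.1389, 0.0332], [0.0365, 0.1405, 0.0344], [0.0491, 0.1422, 0.0354], [0.0612, 0.1507, 0.0366], [0.0654, 0.1584, 0.0382]]
430 444 208 262
0.01 [(np.float64(125.6), np.float64(41.5)), (np.float64(126.3), np.float64(41.9)), (np.float64(126.7), np.float64(38.5)), (np.float64(127.7), np.float64(40.6)), (np.float64(128.6), np.float64(40.6)), (np.float64(129.4), np.float64(41.7)), (np.float64(130.4), np.float64(40.7)), (np.float64(130.8), np.float64(42.2)), (np.float64(132.2), np.float64(40.9)), (np.float64(133.2), np.float64(40.1)), (np.float64(137.7), np.float64(31.3)), (np.float64(138.4), np.float64(33.9)), (np.float64(138.9), np.float64(34.9)), (np.float64(139.5), np.float64(36.4)), (np.float64(140.9), np.float64(37.2)), (np.float64(141.8), np.float64(36.8)), (np.float64(149.1), np.float64(5.2)), (np.float64(150.2), np.float64(4.4)), (np.float64(151.3), np.float64(4.0)), (np.float64(153.1), np.float64(2.6)), (np.float64(154.5), np.float64(4.0)), (np.float64(155.7), np.float64(3.6)), (np.float64(156.7), n
[... 7239 characters left out ...]
float64(8.5)), (np.float64(177.1), np.float64(9.1)), (np.float64(177.6), np.float64(9.5)), (np.float64(178.8), np.float64(9.5)), (np.float64(180.0), np.float64(9.5)), (np.float64(180.8), np.float64(10.0)), (np.float64(181.8), np.float64(9.9)), (np.float64(183.0), np.float64(9.7)), (np.float64(184.5), np.float64(8.6)), (np.float64(184.8), np.float64(9.6)), (np.float64(185.7), np.float64(10.1)), (np.float64(187.1), np.float64(9.5)), (np.float64(188.0), np.float64(9.7)), (np.float64(193.0), np.float64(3.8)), (np.float64(194.0), np.float64(3.8)), (np.float64(195.1), np.float64(4.1)), (np.float64(196.4), np.float64(3.4)), (np.float64(198.2), np.float64(4.2)), (np.float64(198.9), np.float64(4.7))]
```

View pics/w9.png

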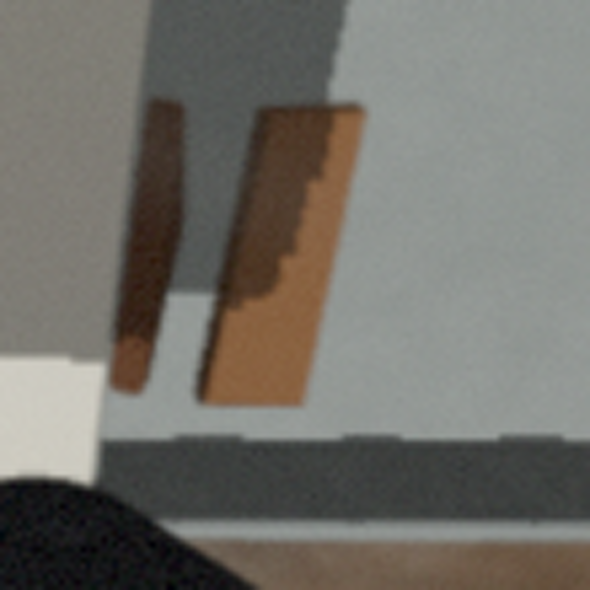

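>>> {"api": "arm_command", "payload": {"rows": [{"linear": [0, 0.6, 0], "delta_rot": [0, 0, 0], "gripper": 0}, {"linear": [0, 0.9, 0], "delta_rot": [0, 0, 0], "gripper": 0}, {"linear": [0, 0.9, 0.2], "delta_rot": [0, 0, 0], "gripper": 0}, {"linear": [0, 0.9, 0.5], "delta_rot": [0, 0, 0], "gripper": 0}, {"linear": [0, 0.6, 0.6], "delta_rot": [0, 0, 0], "gripper": 0}, {"linear": [0, 0.3, 0.4], "delta_rot": [0, 0, 0], "gripper": 0}, {"linear": [0, 0, 0], "delta_rot": [0, 0, 0], "gripper": 0}, {"linear": [0, 0, 0], "delta_rot": [0, 0, 0], "gripper": 0}]}}

```text
time_s: 21.95
position: [0.5342, 0.2204, 0.1015]
orientation: [-0.0, -0.028, 1.0, -0.0]
force: [-0.5, -1.1, -3.8]
finger_gap: 0.0227
finger_force: 79.8
```

Run:
```python
from h import *
st()
plan(b2w([0,.1555,.080]),down(np.pi+TH),4)
```

```text
{'time_s': 21.95, 'qpos': [0.2798, 0.311, -0.3107, 0.95, -0.0008, 0.2236], 'position': [0.5342, 0.2204, 0.1015], 'orientation': [-0.0003, -0.0281, 0.9996, -0.0005], 'force': [-0.462, -1.0947, -3.8104], 'finger_gap': 0.0227, 'finger_force': 79.7614}
4 rows lin [0.009, -0.005, 0.179] rot [-0.002, -0.002, -0.002]
```

>>> {"api": "arm_command", "payload": {"rows": [{"linear": [0, 0, 0.25], "delta_rot": [0, 0, 0], "gripper": 0}, {"linear": [0, 0, 0.25], "delta_rot": [0, 0, 0], "gripper": 0}, {"linear": [0, 0, 0.12], "delta_rot": [0, 0, 0], "gripper": 0}, {"linear": [0, 0, 0.09], "delta_rot": [0, 0, 0], "gripper": 0}, {"linear": [0, 0.15, 0], "delta_rot": [0, 0, 0], "gripper": 0}, {"linear": [0, 0.15, 0], "delta_rot": [0, 0, 0], "gripper": 0}, {"linear": [0, 0.15, 0], "delta_rot": [0, 0, 0], "gripper": 0}, {"linear": [0, 0.15, 0], "delta_rot": [0, 0, 0], "gripper": 0}]}}

```text
time_s: 22.75
position: [0.5337, 0.2401, 0.0825]
orientation: [0.001, -0.028, 1.0, 0.001]
force: [-3.7, -0.4, 6.4]
finger_gap: 0.0228
finger_force: 81.6
```

>>> {"api": "arm_command", "payload": {"rows": [{"linear": [0, 0.2, 0], "delta_rot": [0, 0, 0], "gripper": 0}, {"linear": [0, 0.2, 0], "delta_rot": [0, 0, 0], "gripper": 0}, {"linear": [0, 0, -0.5], "delta_rot": [0, 0, 0], "gripper": 0}, {"linear": [0, -0.4, -0.8], "delta_rot": [0, 0, 0], "gripper": 0}, {"linear": [0, -1, -0.8], "delta_rot": [0, 0, 0], "gripper": 0}, {"linear": [0, -1, -0.3], "delta_rot": [0, 0, 0], "gripper": 0}, {"linear": [0, -1, 0], "delta_rot": [0, 0, 0], "gripper": 0}, {"linear": [0, -1, 0], "delta_rot": [0, 0, 0], "gripper": 0}]}}

```text
time_s: 23.55
position: [0.5404, 0.118, 0.1535]
orientation: [0.001, -0.028, 1.0, -0.0]
force: [0.8, -0.2, -3.4]
finger_gap: 0.0227
finger_force: 80.3
```

Run:
```python
from h import *
st()
c=read_camera('wrist'); save(c,'w10.png')
for k in ['offcut_strip','offcut_half_moon','offcut_wedge','offcut_block']:
    P=find(c,k)
    if P is not None and len(P): b=R.from_euler('z',-TH).apply(P-C); print(np.round(np.percentile(b,[5,50,95],axis=0),4).tolist())
plan([.4633,-.2863,.135],down(np.pi+.2292),14)
```

```text
{'time_s': 23.55, 'qpos': [0.0983, 0.2179, -0.3115, 1.0399, -0.0003, 0.0416], 'position': [0.5404, 0.118, 0.1535], 'orientation': [0.0007, -0.0283, 0.9996, -0.0001], 'force': [0.8268, -0.1936, -3.3681], 'finger_gap': 0.0227, 'finger_force': 80.2557}
offcut_strip 0.7 436 loc [253. 436.] med [0.6007 0.242  0.0098] zmax 0.0111 rect [5.831e+02 2.448e+02 6.170e+01 1.970e+01 5.000e-01] top [0.597  0.2433 0.0098]
[[0.0238, 0.1676, 0.0074], [0.0689, 0.1743, 0.0098], [0.0805, 0.1847, 0.0109]]
offcut_half_moon 0.6 896 loc [128. 448.] med [0.4731 0.2342 0.0116] zmax 0.0132 rect [477.5 234.7  42.8  30.4  13. ] top [0.4732 0.2345 0.0117]
[[-0.0739, 0.1604, 0.0071], [-0.0591, 0.1737, 0.0116], [-0.0427, 0.1845, 0.013]]
offcut_wedge 0.87 1089 loc [230. 450.] med [0.5715 0.249  0.0158] zmax 0.0171 rect [572.3 244.6  64.6  33.2  13.5] top [0.5704 0.2485 0.0158]
[[0.014, 0.1672, 0.013], [0.0397, 0.1828, 0.0158], [0.0585, 0.1936, 0.017]]
offcut_block 0.81 1719 loc [162. 442.] med [0.5042 0.2291 0.02  ] zmax 0.0266 rect [506.4 235.   50.4  39.6  35.2] top [0.4975 0.235  0.0244]
[[-0.0468, 0.1494, 0.0131], [-0.0283, 0.1666, 0.02], [-0.0093, 0.184, 0.0261]]
14 rows lin [0.312, -0.933, 0.041] rot [0.0, -0.0, -0.118]
```

>>> {"api": "arm_command", "payload": {"rows": [{"linear": [0.31, -0.93, 0.04], "delta_rot": [0, 0, -0.12], "gripper": 0}, {"linear": [0.31, -0.93, 0.04], "delta_rot": [0, 0, -0.12], "gripper": 0}, {"linear": [0.31, -0.93, 0.04], "delta_rot": [0, 0, -0.12], "gripper": 0}, {"linear": [0.31, -0.93, 0.04], "delta_rot": [0, 0, -0.12], "gripper": 0}, {"linear": [0.31, -0.93, 0.04], "delta_rot": [0, 0, -0.12], "gripper": 0}, {"linear": [0.31, -0.93, 0.04], "delta_rot": [0, 0, -0.12], "gripper": 0}, {"linear": [0.31, -0.93, 0.04], "delta_rot": [0, 0, -0.12], "gripper": 0}, {"linear": [0.31, -0.93, 0.04], "delta_rot": [0, 0, -0.12], "gripper": 0}]}}

```text
time_s: 24.6
position: [0.4884, -0.1103, 0.1428]
orientation: [0.0, -0.08, 0.997, 0.0]
force: [0.7, 0.4, -4.4]
finger_gap: 0.0232
finger_force: 80.6
```

>>> {"api": "arm_command", "payload": {"rows": [{"linear": [0.31, -0.93, 0.04], "delta_rot": [0, 0, -0.12], "gripper": 0}, {"linear": [0.31, -0.93, 0.04], "delta_rot": [0, 0, -0.12], "gripper": 0}, {"linear": [0.31, -0.93, 0.04], "delta_rot": [0, 0, -0.12], "gripper": 0}, {"linear": [0.31, -0.93, 0.04], "delta_rot": [0, 0, -0.12], "gripper": 0}, {"linear": [0.31, -0.93, 0.04], "delta_rot": [0, 0, -0.12], "gripper": 0}, {"linear": [0.31, -0.9, 0.04], "delta_rot": [0, 0, -0.12], "gripper": 0}, {"linear": [0, 0, 0], "delta_rot": [0, 0, 0], "gripper": 0}, {"linear": [0, 0, 0], "delta_rot": [0, 0, 0], "gripper": 0}]}}

```text
time_s: 25.4
position: [0.4651, -0.2839, 0.1354]
orientation: [0.0, -0.116, 0.993, 0.0]
force: [0.8, -0.1, -4.3]
finger_gap: 0.023
finger_force: 80.7
```

Run:
```python
from h import *
st(); s=state(); q=np.array(s['orientation']); Rt=R.from_quat(q[[1,2,3,0]])
c=read_camera('wrist'); P=pts(c,np.ones((400,640),bool)); L=Rt.inv().apply(P-np.array(s['position']))
q=L[(abs(L[:,0])<.09)&(abs(L[:,1])<.02)&(L[:,2]>-.02)&(L[:,2]<.05)]
for lo,hi in [(-.02,-.008),(.02,.032)]:
    m=q[(q[:,2]>lo)&(q[:,2]<hi)]; print(len(m),np.round(np.percentile(m,[1,50,99],axis=0),4).tolist())
    if lo<0:
        A=np.c_[m[:,:2],np.ones(len(m))]; print('rib-top plane slopes',np.linalg.lstsq(A,m[:,2],rcond=None)[0])
plan([.4633,-.2861,.05],down(np.pi+.229),4)
```

```text
{'time_s': 25.4, 'qpos': [-0.667, 0.2226, -0.3479, 1.0008, 0.0007, -0.8994], 'position': [0.4651, -0.2839, 0.1354], 'orientation': [0.0001, -0.1159, 0.9933, 0.0004], 'force': [0.8254, -0.0886, -4.3012], 'finger_gap': 0.023, 'finger_force': 80.7131}
10029 [[-0.0297, -0.0152, -0.0185], [0.0177, 0.0002, -0.014], [0.0571, 0.0151, -0.0087]]
rib-top plane slopes [ 0.007383   -0.00264519 -0.01383607]
1901 [[-0.0477, -0.0158, 0.024], [0.0625, 0.0007, 0.0257], [0.0705, 0.0162, 0.031]]
4 rows lin [0.018, -0.021, 0.711] rot [0.003, -0.0, 0.01]
```

>>> {"api": "arm_command", "payload": {"rows": [{"linear": [0.02, -0.02, 0.71], "delta_rot": [0, 0, 0.01], "gripper": 0}, {"linear": [0.02, -0.02, 0.71], "delta_rot": [0, 0, 0.01], "gripper": 0}, {"linear": [0.02, -0.02, 0.71], "delta_rot": [0, 0, 0.01], "gripper": 0}, {"linear": [0.02, -0.02, 0.71], "delta_rot": [0, 0, 0.01], "gripper": 0}, {"linear": [0, 0, 0], "delta_rot": [0, 0, 0], "gripper": 0}, {"linear": [0, 0, 0.06], "delta_rot": [0, 0, 0], "gripper": 0}, {"linear": [0, 0, 0.04], "delta_rot": [0, 0, 0], "gripper": 0}, {"linear": [0, 0, 0], "delta_rot": [0, 0, 0], "gripper": 0}]}}

```text
time_s: 26.25
position: [0.4635, -0.2872, 0.0482]
orientation: [0.0, -0.114, 0.993, -0.0]
force: [0.0, -0.4, -4.2]
finger_gap: 0.0229
finger_force: 80.7
```

Run:
```python
from h import *
st(); plan([.4633,-.2861,.0467],down(np.pi+.229),1)
```

```text
{'time_s': 26.25, 'qpos': [-0.6733, 0.3226, -0.4315, 0.8155, 0.0, -0.902], 'position': [0.4635, -0.2872, 0.0482], 'orientation': [0.0005, -0.1141, 0.9935, -0.0004], 'force': [0.0211, -0.4228, -4.1669], 'finger_gap': 0.0229, 'finger_force': 80.685}
1 rows lin [-0.002, 0.037, 0.051] rot [-0.009, 0.008, -0.003]
```

>>> {"api": "arm_command", "payload": {"rows": [{"linear": [0, 0.04, 0.04], "delta_rot": [0, 0, 0], "gripper": 0}, {"linear": [0, 0, 0.02], "delta_rot": [0, 0, 0], "gripper": 0}, {"linear": [0, 0, 0], "delta_rot": [0, 0, 0], "gripper": 0}, {"linear": [0, 0, 0], "delta_rot": [0, 0, 0], "gripper": 0.35}, {"linear": [0, 0, 0], "delta_rot": [0, 0, 0], "gripper": 0.6}, {"linear": [0, 0, 0], "delta_rot": [0, 0, 0], "gripper": 0.6}, {"linear": [0, 0, 0], "delta_rot": [0, 0, 0], "gripper": 0.6}, {"linear": [0, 0, 0], "delta_rot": [0, 0, 0], "gripper": 0.6}]}}

```text
time_s: 27.05
position: [0.4627, -0.2861, 0.0455]
orientation: [0.0, -0.114, 0.994, -0.0]
force: [0.4, 1.1, 0.3]
finger_gap: 0.051
finger_force: 0.0
```

>>> {"api": "arm_command", "payload": {"rows": [{"linear": [0, 0, -0.4], "delta_rot": [0, 0, 0], "gripper": 0.6}, {"linear": [0, 0, -0.8], "delta_rot": [0, 0, 0], "gripper": 0.6}, {"linear": [0, 0, -1], "delta_rot": [0, 0, 0], "gripper": 0.6}, {"linear": [0, 0, -1], "delta_rot": [0, 0, 0], "gripper": 0.6}, {"linear": [0, 0, -1], "delta_rot": [0, 0, 0], "gripper": 0.6}, {"linear": [0, 0, -1], "delta_rot": [0, 0, 0], "gripper": 0.6}, {"linear": [0, 0, 0], "delta_rot": [0, 0, 0], "gripper": 0.6}, {"linear": [0, 0, 0], "delta_rot": [0, 0, 0], "gripper": 0.6}]}}

```text
time_s: 27.85
position: [0.4632, -0.2864, 0.2031]
orientation: [0.001, -0.114, 0.993, -0.001]
force: [0.1, -0.5, -0.6]
finger_gap: 0.0509
finger_force: 0.0
```

Run:
```python
from h import *
st()
c=read_camera('wrist'); save(c,'w11.png'); P=pts(c,np.ones((400,640),bool))
k=(abs(P[:,0]-.46)<.12)&(abs(P[:,1]+.28)<.06)&(P[:,2]>.055)&(P[:,2]<.07)
print(cv2.minAreaRect((P[k,:2]*1000).astype(np.float32)))
d=read_camera('top'); save(d,'t11.png'); find(d,'bar_handle'); find(d,'tape_roll'); find(d,'nippers'); find(d,'polish_tin')
a=cv2.imread('pics/t11.png'); cv2.imwrite('pics/t11c.png',cv2.resize(a[110:290,130:490],None,fx=2.2,fy=2.2,interpolation=cv2.INTER_CUBIC))
```

```text
{'time_s': 27.85, 'qpos': [-0.6725, 0.1617, -0.2685, 1.1377, -0.0, -0.9007], 'position': [0.4632, -0.2864, 0.2031], 'orientation': [0.001, -0.1138, 0.9935, -0.001], 'force': [0.0562, -0.5174, -0.6292], 'finger_gap': 0.0509, 'finger_force': 0.0}
((463.589111328125, -285.9264221191406), (116.12638092041016, 23.9355411529541), 13.041792869567871)
bar_handle 0.87 557 loc [153. 280.] med [0.6732 0.0791 0.2266] zmax 0.2788 rect [711.2  88.9 150.4  92.1  15.7] top [0.6926 0.0833 0.2771]
tape_roll 0.58 303 loc [196. 429.] med [ 0.5729 -0.3851  0.0177] zmax 0.0221 rect [ 572.3 -387.2   63.9   77.3   18.7] top [ 0.57   -0.3844  0.0198]
nippers none
polish_tin 0.98 478 loc [218. 174.] med [0.528  0.4398 0.0248] zmax 0.0294 rect [529.6 442.5  76.4  75.5  57.8] top [0.5296 0.4403 0.027 ]
```

View pics/t11c.png

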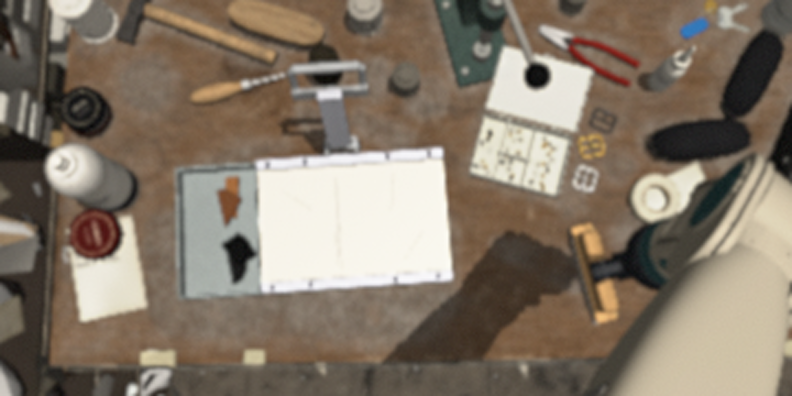

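The picture shows the bar leaning back at about (330,100) and the board empty. All four offcuts are in the tray at about (235,230), and the scraper is back in place at (595,272). The robot is touching nothing, so I'm handing in.

```bash
python3 -c "
from bench import *
print(job_done())"
```

```text
the job is handed in; nothing more can be done
None
```

The job is handed in at about 28 s: the bar leans back on its stop, all four offcuts lie in the tray, and the scraper stands upright within about 1 mm of where I found it; no verdict was returned.

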